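# Press the lid onto a glass candle with the star-handle press

## Robot

A 6-joint arm with a two-finger parallel gripper is mounted at the origin on the work surface; the furniture and walls round the work are solid. World frame = base frame: x ahead of the robot, y to its left, z up, the work surface at z = 0. Lengths are in m, angles in rad, forces in N, time in s.
With the tool pointing down it reaches from about 0.325 to 0.925 m from the base axis. Payload 3.1 kg.
Tool frame: the origin (TCP) lies midway between the tips of the shut fingers; the grasp point (between the pads) lies 19 mm behind it; z points along the fingers, y is the line along which they close (so a half turn about z gives the same grasp; the last joint's range is limited). The gripper opens to 85 mm and grips with 20 to 120 N. Pads are 22 mm wide; open, the fingers measure 114 mm over their backs; the gripper's body (76 mm by 85 mm) begins 54 mm behind the grasp point. The pads swing forward as they close: fully open they stand 13 mm farther back than shut.
Start: joints at [-1.225, 0.217, 1.613, -0, 1.311, -0.112], TCP at [0.276, -0.561, 0.231] pointing down, gripper open.
Joint ranges: [-2.75, 2.75], [-0.78, 2.1], [0.31, 2.55], [-1.13, 4.27], [0.13, 2.63], [-2.58, 2.58]. Speed limits (rad/s): [2.79, 2.79, 3.14, 3.14, 3.14, 3.14].

## Interface

Orientations are given as a 3x3 rotation matrix whose columns are the frame's x, y, z axes.
In Python, from workcell import r, vision gives the robot as it stands. The module is installed in compiled form; this text tells all that it offers.
- The arm moves only by the tool apply_moves, never from a script. Its argument "rows" is a list of rows, each a list of 3 entries, a list of its own where there are three numbers: the shift along the tool's x, y, z in m, then the turn, a rotation vector about the tool's x, y, z in rad, then the opening, from 0 (shut) to 1 (fully open). A call has 1 to 8 rows; each row is the pose to reach, as a shift and turn from the pose commanded when the call began, along the tool's axes at that moment; what a row does not reach only later rows make up. A row lasts 1/8 s, in which the tool goes at most 62.5 mm and 10.7 degrees, less where a joint would pass 70% of its speed; a pose out of reach is approached as far as the arm can. A call with a gripper value outside its range is refused whole. The fingers move at their own pace and stop on an object; "grip_force" is the grip in N (left out, the last holds). Time passes only in rows, so rows that repeat a pose let the fingers close. It gives the time, the measured TCP pose, the force, the opening and the grip force at its end, in the units of the state.
- r.sense(): the state, without advancing time (a new reading comes with each control period).
- vision.camera(name): name is "scene" or "top"; returns the picture (400x640x3 uint8, red, green, blue); there is no depth.
- vision.camera_params(name): a dict with "K" (3x3 intrinsics, pixels), "dist" ([k1, k2, p1, p2, k3] as OpenCV has them; the pictures are not rectified), "rvec" (rotation vector, rad) and "tvec" (3), from world to camera coordinates, as OpenCV has them. Camera axes: x right, y down, z forward; pixel columns grow to the right and rows downward; lengths in m; the calibration is good to about 2 mm. A picture is of the moment at which its call begins. camera_params takes no time and is no camera call.
- r.hand_in(): hands the job in; it is judged then, once.
The state is a dict: "time_s": time; "qpos": joint angles; "joint_velocities": joint speeds; "joint_torque": joint torques, N m; "tcp_pos": TCP position; "tool_rot": TCP orientation; "force": force on the tool from outside, world axes, zero at the start; "wrist_torque": the same for the moment, N m; "opening": finger opening in m; "grip_force": force on a finger pad.
Only numpy, scipy, OpenCV 4.12 (cv2) and the standard library are available. Lean on these libraries where they do the work, as an engineer would, in place of code of your own. Each camera call takes 0.05 s, during which the arm holds its last target. There are 200 camera calls.

## Task

Close the glass candle with the bench press: slide the tray with the candle in under the ram right up to its stop, then pull the spokes of the star handle over towards you, one after the other, until the ram has driven the wooden lid fully home and bears on it firmly - feel for the point where the lid bottoms on the glass and stop there, too much pressure cracks the jar. Then turn the star back so that the pad stands well clear of the lid (1 cm or more). Work only the tray and the star handle, and leave the other stock where it is.

Things in the scene. Friction and masses are not known exactly. Their poses are not given: they have to be found in the camera images.
- press: Dark green cast bench press, fixed. Origin: on the table below the ram; x to the back, where the column stands, y left along the loading bed, z up. Foot 190 x 150 mm; bed 124 mm wide reaching to y = +215 mm, rails 27 mm high; column at x = 63 to 118 mm, y within 28 mm; head at x = -43 to 109 mm, y within 33 mm, its top 250 mm above the table.
- tray (a joint): Slide of the aluminium tray on the bed (m): 0 = pulled out to the left, 0.085 = home against the stop, candle under the ram. Grows as the tray moves towards the press's -y. Slides with about 2 N and stays where it is left.
- push_plate (a point): On the tray: centre of the outer (left, +y of the press) face of its upright push plate, 50 mm wide along x, 10 mm thick, from 21 to 67 mm above the table; this point is 49 mm above the table and 118 mm left of the candle's axis. Press it towards the press's -y to slide the tray in.
- jar: Clear glass candle jar, 76 mm across, 90 mm high, standing loose in the tray's nest (black ring 7 mm high). Origin: centre of its underside, z up.
- lid: Beech lid of that jar, disc 77 mm across, 12 mm thick, white silicone plug below; slides only straight down. Origin: centre of the disc's underside, 90 mm above the jar's origin when home on the rim, 6 to 9 mm higher at the start. The plug slides at about 25 N; once bottomed the force climbs steeply. Properly seated when pressed on the rim with 40 to 80 N; the glass cracks above 90 N.
- ram: Steel ram (24 mm square bar), a round white nylon pad 62 mm across at its foot; the star handle drives it straight down and up by rack and pinion, 12 mm a radian. Origin: centre of the pad's underside, 155 to 168 mm above the table at the start, z up. Stays where it is left; after a hard press it springs back a little when the star is let go.
- star: Star handle on the press's right (-y) side: four steel spokes 10 mm thick, 90 degrees apart, each with a black ball 22 mm across centred 90 mm from the axis. Origin: on the axis, in the plane of the spokes. It turns about the press's y axis; its own x and z axes (either way) lie along the spokes. It can turn 4.2 rad in all; the lid is home after 2.1 to 3.4 rad from the start.
- star_axis (a point): Fixed point on the star's axis in the plane of its spokes: 24 mm behind, 95 mm right of and 218 mm above the press's origin. Bringing the topmost spoke over to the front (press -x, the robot's side) lowers the ram, the other way raises it. Friction 0.15 N m: a ball moves at about 2 N; 10 N on the lid adds 1.3 N there: 5 N while the plug slides, 7 to 12 N when properly seated.
- next_jar: Second glass candle jar, without lid, 76 mm across and 90 mm high, waiting on the table at the right front. Origin: centre of its underside. Bystander.
- spare_lid_a: Lower of two stacked spare beech lids, 77 mm across, 23 mm high with plug, on the table at the right. Origin: centre of its underside. Bystander.
- spare_lid_b: Upper of the two stacked spare lids, 77 mm across, 23 mm high with plug. Origin: centre of its underside. Bystander.

How it is judged:
By the outcome, as a careful person would: the job done as asked, in the order asked, and still so for the second after the job is handed in, with the robot touching nothing.
It also fails if it takes over 72 s, if anything falls off the work surface, if the arm or the gripper's body presses on something with over 40 N, if the wrist force passes 120 N, or if a joint passes its speed limit or range.

## Working session

There is one attempt and no reset: what is moved stays moved. The work goes in short steps, Python scripts to look and compute and a tool call to move; the robot and the scene stay as the last step left them, time stands still between calls to the robot, and variables do not carry over. Pictures are saved under pics/ and viewed, at most 10 in all, crops included, and the job is handed in when it is done.

Besides the shell and the picture viewer there is one more tool, called after "Call:" in YAML: its name, and indented under it one key for each argument. apply_moves: Moves the arm, as the interface text tells. Its arguments: {"type":"object","properties":{"rows":{"type":"array"},"grip_force":{"type":"number"}},"required":["rows"]}

```bash
mkdir -p pics
python3 - <<'E'
from workcell import r, vision
import cv2
for n in("scene","top"):
    cv2.imwrite(f"pics/{n}0.png",vision.camera(n)[:,:,::-1]); p=vision.camera_params(n); print(n,{k:v.round(4).tolist() if hasattr(v,'round') else v for k,v in p.items()})
s=r.sense();print(s)
E
```

```text
scene {'K': [[463.5579, 0.0, 322.9146], [0.0, 463.5579, 204.7123], [0.0, 0.0, 1.0]], 'dist': [-0.0133, 0.0, 0.0, 0.0, 0.0], 'rvec': [2.014, -0.0142, 0.0369], 'tvec': [-0.4996, 0.143, 1.3507]}
top {'K': [[393.9975, 0.0, 315.7659], [0.0, 393.9975, 201.3047], [0.0, 0.0, 1.0]], 'dist': [0.0237, 0.0, 0.0, 0.0, 0.0], 'rvec': [2.173, -2.1166, 0.1684], 'tvec': [-0.0188, 0.5157, 1.2407]}
{'time_s': 0.1, 'qpos': array([-1.22522040e+00,  2.17718994e-01,  1.61477996e+00,  6.10440264e-06,
        1.31132115e+00, -1.12186248e-01]), 'joint_velocities': array([ 0.00080244, -0.00296797, -0.00224977, -0.00088541,  0.00047672,
        0.00056045]), 'joint_torque': array([-4.18340433e-04, -3.98074651e+01, -3.04970062e+01, -1.63981458e-04,
        4.19731092e-03,  9.53562306e-06]), 'tcp_pos': array([ 0.27598972, -0.55993485,  0.2300706 ]), 'tool_rot': array([[ 8.97044523e-01,  4.41939546e-01, -7.48969740e-04],
       [ 4.41940107e-01, -8.97042107e-01,  2.09775643e-03],
       [ 2.55224132e-04, -2.21278069e-03, -9.99997519e-01]]), 'force': array([-0.48432729,  1.64403426, -0.36578584]), 'wrist_torque': array([-0.02705378,  0.02560414, -0.01250221]), 'grip_force': 0.0, 'opening': 0.08564206360803815}
```

View pics/scene0.png

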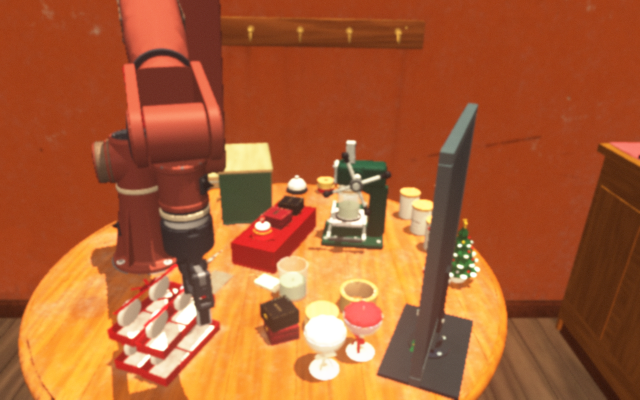

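View pics/top0.png

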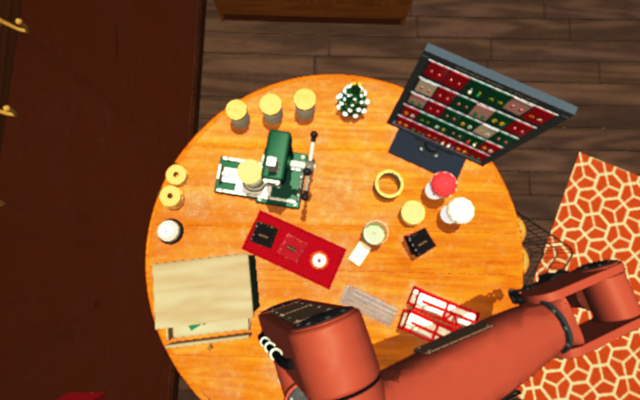

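The press stands at about (355,200) in the scene view and (270,175) in the top view. The star is on the right-hand side in the top view, near (312,165). I'll enlarge both.

Run:
```python
import cv2
a=cv2.imread("pics/scene0.png")[130:260,300:400]; b=cv2.imread("pics/top0.png")[115:225,205:335]
cv2.imwrite("pics/s1.png",cv2.resize(a,None,fx=4.6,fy=4.6,interpolation=cv2.INTER_CUBIC))
cv2.imwrite("pics/t1.png",cv2.resize(b,None,fx=5,fy=5,interpolation=cv2.INTER_CUBIC))
```

```text
(no output)
```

View pics/s1.png

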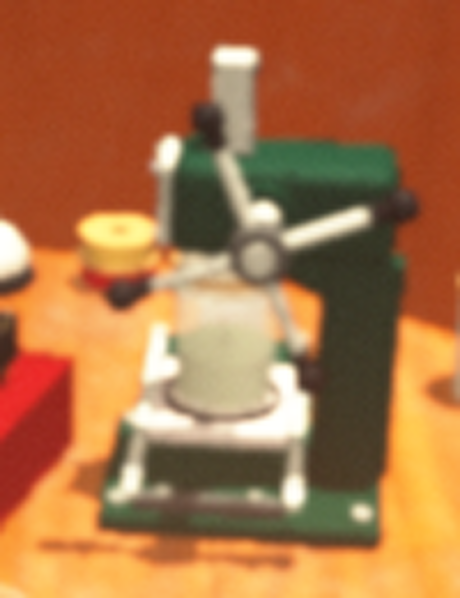

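View pics/t1.png

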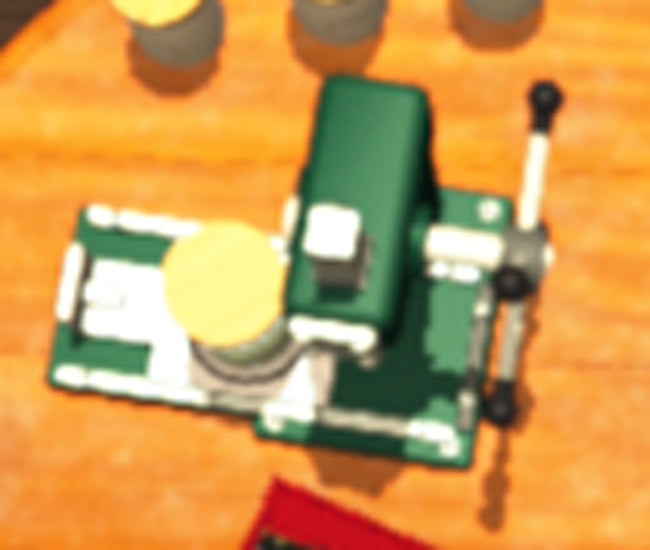

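The scene crop shows the four balls at (208,118), (400,203), (124,292) and (306,371). The top crop shows three of them at (545,97), (512,282) and (499,405). The push plate is at about (68,285) in the top crop. Next I'll fit the press pose and star angle.

```bash
cat > h.py <<'E'
import numpy as np, cv2
from workcell import r, vision
P={n:vision.camera_params(n) for n in("scene","top")}
def proj(n,X):
    p=P[n]; return cv2.projectPoints(np.atleast_2d(X).astype(float),np.array(p["rvec"]),np.array(p["tvec"]),np.array(p["K"]),np.array(p["dist"]))[0][:,0]
def Rz(a): return np.array([[np.cos(a),-np.sin(a),0],[np.sin(a),np.cos(a),0],[0,0,1]])
def W(p,X): return np.atleast_2d(X)@Rz(p[2]).T+[p[0],p[1],0]
AX=np.array([.024,-.095,.218])
def ball(th,i,rad=.09):  # angle from +x(back) towards up, i*90deg
    a=th+i*np.pi/2; return AX+rad*np.array([np.cos(a),0,np.sin(a)])
E
python3 - <<'E'
from h import *
from scipy.optimize import least_squares
S=lambda l:np.array(l)/4.6+[300,130]; T=lambda l:np.array(l)/5+[205,115]
sb=S([(400,203),(208,118),(124,292),(306,371)]); tb=T([(545,97),(512,282),(499,405)])
hd=T([(325,80),(425,90),(388,335),(286,320)]); H=np.array([[.109,.033,.25],[.109,-.033,.25],[-.043,-.033,.25],[-.043,.033,.25]])
def f(p):
    B=W(p,[ball(p[3],i) for i in range(4)])
    return np.r_[(proj("scene",B)-sb).ravel(),(proj("top",B[:3])-tb).ravel(),.4*(proj("top",W(p,H))-hd).ravel()]
best=min((least_squares(f,[.75+0*k,.1,y,.25],loss="soft_l1") for k in[0] for y in(-.3,0,.3)),key=lambda s:s.cost)
print(best.x.round(4),best.fun.round(1))
p=best.x
print("bed corners",((proj("top",W(p,[[.062,.215,.02],[-.062,.215,.02]]))-[205,115])*5).round())
print("plate top",((proj("top",W(p,[[.025,.203,.067],[-.025,.203,.067],[0,.203,.049]]))-[205,115])*5).round())
print("lid c top",((proj("top",W(p,[[0,.085,.125]]))-[205,115])*5).round())
print("jar at",W(p,[[0,.085,0]]), "plate",W(p,[[0,.203,.049]]),"axis",W(p,[AX]),"balls",W(p,[ball(p[3],i) for i in range(4)]))
E
```

```text
[ 0.5771  0.1132 -0.1257  0.3963] [ 0.3  0.2 -0.2 -0.3 -0.6  0.4  0.5  1.1 -0.2 -0.2 -0.4 -0.1  0.3  0.7
 -0.6 -1.6  0.8 -1.   0.2  0.6 -1.2  0.4]
bed corners [[ 75. 202.]
 [ 40. 383.]]
plate top [[ 66. 241.]
 [ 51. 316.]
 [ 65. 285.]]
lid c top [[226. 286.]]
jar at [[0.58773605 0.19757825 0.        ]] plate [[0.60253328 0.31464679 0.049     ]] axis [[0.58897455 0.01598952 0.218     ]] balls [[0.67134444 0.00557813 0.25273908]
 [0.55450969 0.02034581 0.30102527]
 [0.50660465 0.02640092 0.18326092]
 [0.62343941 0.01163323 0.13497473]]
```

```bash
cat >> h.py <<'E'
from scipy.spatial.transform import Rotation as Ro
PP=np.array([.5771,.1132,-.1257])
RT=Rz(PP[2])@np.diag([1,-1,-1.])
def shift(target_press,s=None,R=None):
    s=s or r.sense(); t=W(PP,target_press)[0]; R0=s["tool_rot"]
    d=R0.T@(t-s["tcp_pos"]); w=Ro.from_matrix(R0.T@(RT if R is None else R)).as_rotvec()
    return d.round(4).tolist(),w.round(4).tolist()
def st():
    s=r.sense(); p=Rz(PP[2]).T@(s["tcp_pos"]-[PP[0],PP[1],0])
    print("t",round(s["time_s"],2),"press-tcp",p.round(4),"F(press)",(Rz(PP[2]).T@s["force"]).round(2),"q",s["qpos"].round(2),"op",round(s["opening"],3),"g",s["grip_force"])
    return s
E
python3 - <<'E'
from h import *
s=st(); print(shift([-.16,-.25,.40],s)); print(shift([0,.250,.30],s)); print(W(PP,[[-.16,-.25,.4],[0,.25,.3]]))
E
```

```text
t 0.1 press-tcp [-0.2143 -0.7056  0.2301] F(press) [-0.69  1.57 -0.37] q [-1.23  0.22  1.61  0.    1.31 -0.11] op 0.086 g 0.0
([0.2964, -0.3506, -0.1691], [-0.0022, 0.0004, 0.5835])
([0.7053, -0.6796, -0.0682], [-0.0022, 0.0004, 0.5835])
[[ 0.38702007 -0.11476846  0.4       ]
 [ 0.60844231  0.36122754  0.3       ]]
```

Call:
apply_moves:
  rows:
    - [[0.035, -0.042, -0.025], [0, 0, 0.07], 0]
    - [[0.072, -0.085, -0.06], [0, 0, 0.146], 0]
    - [[0.108, -0.128, -0.09], [0, 0, 0.22], 0]
    - [[0.145, -0.171, -0.12], [0, 0, 0.29], 0]
    - [[0.182, -0.214, -0.145], [0, 0, 0.365], 0]
    - [[0.22, -0.258, -0.165], [0, 0, 0.44], 0]
    - [[0.258, -0.305, -0.169], [0, 0, 0.51], 0]
    - [[0.296, -0.35, -0.169], [0, 0, 0.583], 0]

```text
time_s: 1.1
tcp_pos: [0.3872, -0.1141, 0.4009]
tool_rot: [[0.992, -0.128, 0.002], [-0.128, -0.992, -0.001], [0.002, 0.0, -1.0]]
force: [1.7, 0.7, 0.4]
opening: -0.0001
grip_force: 0.0
```

Run:
```python
from h import *
s=st(); print(shift([0,.250,.40],s))
```

```text
t 1.1 press-tcp [-0.1599 -0.2493  0.4009] F(press) [1.57 0.94 0.41] q [-0.46 -0.37  1.85  0.    1.66  1.24] op -0.0 g 0.0
([0.1585, -0.4997, 0.001], [0.0004, -0.0019, -0.0027])
```

Call:
apply_moves:
  rows:
    - [[0.0, -0.06, 0], [0, 0, 0], 0]
    - [[0.0, -0.12, 0], [0, 0, 0], 0]
    - [[0.01, -0.18, 0], [0, 0, 0], 0]
    - [[0.025, -0.24, 0], [0, 0, 0], 0]
    - [[0.04, -0.3, 0], [0, 0, 0], 0]
    - [[0.055, -0.36, 0], [0, 0, 0], 0]
    - [[0.07, -0.42, 0], [0, 0, 0], 0]
    - [[0.09, -0.475, 0], [0, 0, 0], 0]

```text
time_s: 2.1
tcp_pos: [0.5357, 0.3464, 0.3996]
tool_rot: [[0.992, -0.124, -0.001], [-0.124, -0.992, -0.001], [-0.001, 0.001, -1.0]]
force: [0.5, 0.2, 0.1]
opening: -0.0001
grip_force: 0.0
```

Call:
apply_moves:
  rows:
    - [[0.03, -0.025, 0.04], [0, 0, 0], 0]
    - [[0.06, -0.025, 0.08], [0, 0, 0], 0]
    - [[0.069, -0.025, 0.14], [0, 0, 0], 0]
    - [[0.069, -0.025, 0.2], [0, 0, 0], 0]
    - [[0.069, -0.025, 0.25], [0, 0, 0], 0]
    - [[0.069, -0.025, 0.25], [0, 0, 0], 0]

```text
time_s: 2.85
tcp_pos: [0.6025, 0.3581, 0.1427]
tool_rot: [[0.992, -0.125, -0.013], [-0.125, -0.992, -0.006], [-0.012, 0.008, -1.0]]
force: [-0.6, -0.7, 0.5]
opening: 0.0003
grip_force: 0.0
```

Run:
```python
from h import *
import cv2
s=st(); print(shift([0,.250,.045],s))
im=vision.camera("top")[100:240,150:330]
cv2.imwrite("pics/t2.png",cv2.resize(im[:,:,::-1],None,fx=4,fy=4,interpolation=cv2.INTER_CUBIC))
```

```text
t 2.85 press-tcp [-0.0055  0.2461  0.1427] F(press) [-0.51 -0.81  0.46] q [ 0.44  0.46  1.47 -0.    1.22  2.13] op 0.0 g 0.0
([0.0067, -0.0046, 0.0975], [0.0077, 0.0123, 0.0004])
```

View pics/t2.png

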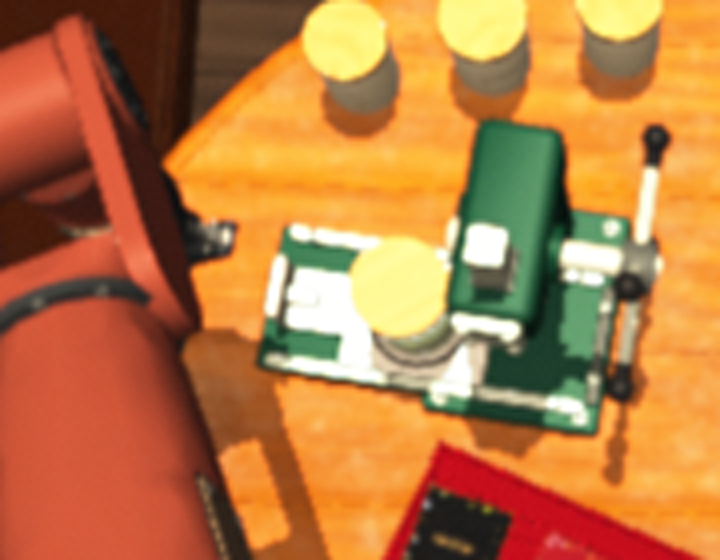

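The fingertip stands left of the push plate with a clear gap, and the tray is still out. I'll lower the tool and push.

Call:
apply_moves:
  rows:
    - [[0.005, 0, 0.05], [0, 0, 0], 0]
    - [[0.005, 0, 0.1], [0, 0, 0], 0]
    - [[0.005, 0, 0.103], [0, 0, 0], 0]
    - [[0.005, 0.01, 0.103], [0, 0, 0], 0]
    - [[0.005, 0.02, 0.103], [0, 0, 0], 0]

```text
time_s: 3.52
tcp_pos: [0.6126, 0.3405, 0.0519]
tool_rot: [[0.992, -0.125, 0.007], [-0.125, -0.992, 0.003], [0.006, -0.003, -1.0]]
force: [0.0, 0.3, -0.2]
opening: 0.0002
grip_force: 0.0
```

Run:
```python
from h import *
s=st()
```

```text
t 3.52 press-tcp [0.0067 0.23   0.0519] F(press) [-0.02  0.26 -0.25] q [ 0.41  0.55  1.53 -0.    1.06  2.1 ] op 0.0 g 0.0
```

Push slowly: 75 mm first, watching the force.

Call:
apply_moves:
  rows:
    - [[-0.005, 0.01, 0.003], [0, 0, 0], 0]
    - [[-0.005, 0.02, 0.003], [0, 0, 0], 0]
    - [[-0.005, 0.03, 0.003], [0, 0, 0], 0]
    - [[-0.005, 0.04, 0.003], [0, 0, 0], 0]
    - [[-0.005, 0.05, 0.003], [0, 0, 0], 0]
    - [[-0.005, 0.06, 0.003], [0, 0, 0], 0]
    - [[-0.005, 0.07, 0.003], [0, 0, 0], 0]
    - [[-0.005, 0.08, 0.003], [0, 0, 0], 0]

```text
time_s: 4.53
tcp_pos: [0.5949, 0.2605, 0.0443]
tool_rot: [[0.992, -0.125, 0.0], [-0.125, -0.992, 0.0], [0.0, -0.0, -1.0]]
force: [1.0, 2.6, 3.4]
opening: -0.0001
grip_force: 1.5
```

Call:
apply_moves:
  rows:
    - [[0, 0.003, 0], [0, 0, 0], 0]
    - [[0, 0.006, 0], [0, 0, 0], 0]
    - [[0, 0.009, 0], [0, 0, 0], 0]
    - [[0, 0.012, 0], [0, 0, 0], 0]

```text
time_s: 5.03
tcp_pos: [0.593, 0.2491, 0.0439]
tool_rot: [[0.992, -0.125, -0.0], [-0.125, -0.992, -0.0], [-0.0, 0.0, -1.0]]
force: [2.1, 2.1, -0.4]
opening: -0.0001
grip_force: 1.1
```

Run:
```python
from h import *
s=st()
```

```text
t 5.03 press-tcp [-0.0013  0.1369  0.0439] F(press) [ 1.78  2.38 -0.44] q [ 0.29  0.46  1.68 -0.    1.    1.98] op -0.0 g 1.1429601162672043
```

Expected end is about y=0.13; continue in small steps until the stop shows in the force.

Call:
apply_moves:
  rows:
    - [[0, 0.001, 0], [0, 0, 0], 0]
    - [[0, 0.002, 0], [0, 0, 0], 0]
    - [[0, 0.003, 0], [0, 0, 0], 0]
    - [[0, 0.003, 0], [0, 0, 0], 0]

```text
time_s: 5.52
tcp_pos: [0.5925, 0.246, 0.044]
tool_rot: [[0.992, -0.125, -0.001], [-0.125, -0.992, -0.0], [-0.001, 0.001, -1.0]]
force: [1.0, 0.4, -0.2]
opening: -0.0003
grip_force: 0.7
```

Call:
apply_moves:
  rows:
    - [[0, 0.001, 0], [0, 0, 0], 0]
    - [[0, 0.002, 0], [0, 0, 0], 0]
    - [[0, 0.002, 0], [0, 0, 0], 0]

```text
time_s: 5.9
tcp_pos: [0.5923, 0.2442, 0.0441]
tool_rot: [[0.992, -0.125, -0.001], [-0.125, -0.992, -0.0], [-0.001, 0.0, -1.0]]
force: [0.4, 2.9, -1.7]
opening: -0.0006
grip_force: 0.9
```

Call:
apply_moves:
  rows:
    - [[0, 0.001, 0], [0, 0, 0], 0]
    - [[0, 0.002, 0], [0, 0, 0], 0]
    - [[0, 0.002, 0], [0, 0, 0], 0]

```text
time_s: 6.28
tcp_pos: [0.5923, 0.2441, 0.0442]
tool_rot: [[0.992, -0.125, 0.0], [-0.125, -0.992, 0.003], [0.0, -0.003, -1.0]]
force: [0.9, 6.5, -2.3]
opening: 0.0001
grip_force: 3.5
```

Call:
apply_moves:
  rows:
    - [[0, 0.001, 0], [0, 0, 0], 0]
    - [[0, 0.002, 0], [0, 0, 0], 0]
    - [[0, 0.002, 0], [0, 0, 0], 0]

```text
time_s: 6.65
tcp_pos: [0.5923, 0.244, 0.0443]
tool_rot: [[0.992, -0.126, 0.002], [-0.126, -0.992, 0.007], [0.001, -0.007, -1.0]]
force: [1.1, 12.3, -5.0]
opening: 0.0
grip_force: 5.9
```

Call:
apply_moves:
  rows:
    - [[0, -0.01, 0], [0, 0, 0], 0]
    - [[0, -0.03, 0], [0, 0, 0], 0]
    - [[0, -0.06, -0.02], [0, 0, 0], 0]
    - [[0, -0.06, -0.08], [0, 0, 0], 0]
    - [[0, -0.06, -0.14], [0, 0, 0], 0]
    - [[0, -0.06, -0.2], [0, 0, 0], 0]
    - [[-0.02, -0.06, -0.26], [0, 0, 0], 0]
    - [[-0.05, -0.05, -0.32], [0, 0, 0], 0]

```text
time_s: 7.65
tcp_pos: [0.5515, 0.2972, 0.3617]
tool_rot: [[0.992, -0.125, 0.002], [-0.125, -0.992, -0.0], [0.002, -0.0, -1.0]]
force: [0.6, 0.7, 0.2]
opening: -0.0001
grip_force: 0.0
```

Run:
```python
from h import *
s=st(); print(shift([-.13,0,.40],s),shift([-.01,-.095,.38],s)); 
th=.3963
for i in range(4): print(i,ball(th,i).round(4))
im=vision.camera("scene")[120:260,280:420]
cv2.imwrite("pics/s2.png",cv2.resize(im[:,:,::-1],None,fx=4.2,fy=4.2,interpolation=cv2.INTER_CUBIC))
```

```text
t 7.65 press-tcp [-0.0485  0.1793  0.3617] F(press) [0.48 0.75 0.17] q [ 0.38  0.15  1.45 -0.    1.54  2.08] op -0.0 g 0.0
([-0.0816, 0.1793, -0.0385], [-0.0001, -0.0016, 0.0005]) ([0.0384, 0.2743, -0.0183], [-0.0001, -0.0016, 0.0005])
0 [ 0.107  -0.095   0.2527]
1 [-0.0107 -0.095   0.301 ]
2 [-0.059  -0.095   0.1833]
3 [ 0.0587 -0.095   0.135 ]
```

View pics/s2.png

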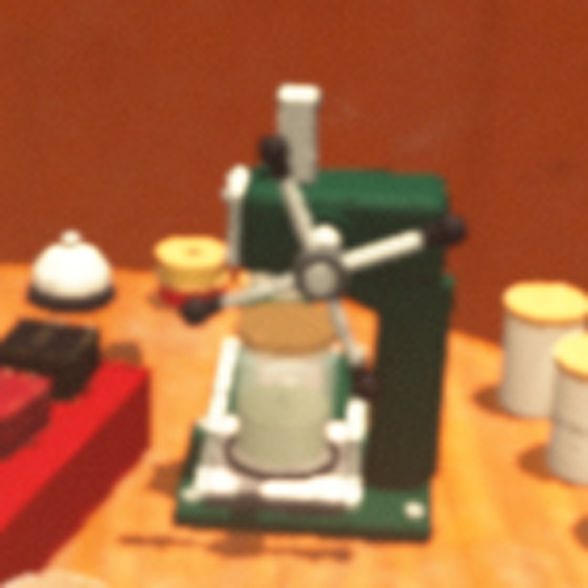

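The tray is home, with the lid below the pad. The spokes haven't moved, and the top ball is at crop (273,150). I'll move over to the top ball.

Call:
apply_moves:
  rows:
    - [[-0.04, 0.035, -0.02], [0, 0, 0], 0]
    - [[-0.055, 0.085, -0.038], [0, 0, 0], 0]
    - [[-0.055, 0.14, -0.038], [0, 0, 0], 0]
    - [[-0.04, 0.195, -0.038], [0, 0, 0], 0.6]
    - [[-0.01, 0.24, -0.035], [0, 0, 0], 0.6]
    - [[0.038, 0.274, -0.02], [0, 0, 0], 0.6]
    - [[0.038, 0.274, -0.02], [0, 0, 0], 0.6]
    - [[0.038, 0.274, -0.02], [0, 0, 0], 0.6]

```text
time_s: 8.7
tcp_pos: [0.5549, 0.0204, 0.3787]
tool_rot: [[0.992, -0.125, -0.001], [-0.125, -0.992, 0.0], [-0.001, -0.0, -1.0]]
force: [0.6, -0.9, 0.6]
opening: 0.0512
grip_force: 0.0
```

Run:
```python
from h import *
s=st(); print(shift([-.0107,-.095,.283],s));
```

```text
t 8.7 press-tcp [-0.0104 -0.0949  0.3787] F(press) [ 0.75 -0.77  0.64] q [-0.09 -0.01  1.59  0.    1.56  1.61] op 0.051 g 0.0
([-0.0002, 0.0001, 0.0957], [-0.0001, 0.0014, 0.0002])
```

Call:
apply_moves:
  rows:
    - [[0, 0, 0.03], [0, 0, 0], 0.6]
    - [[0, 0, 0.06], [0, 0, 0], 0.6]
    - [[0, 0, 0.085], [0, 0, 0], 0.6]
    - [[0, 0, 0.096], [0, 0, 0], 0.6]
    - [[0, 0, 0.096], [0, 0, 0], 0.3]
    - [[0, 0, 0.096], [0, 0, 0], 0.0]
    - [[0, 0, 0.096], [0, 0, 0], 0.0]
    - [[0, 0, 0.096], [0, 0, 0], 0.0]
  grip_force: 30

```text
time_s: 9.7
tcp_pos: [0.5556, 0.0212, 0.2846]
tool_rot: [[0.992, -0.125, 0.002], [-0.125, -0.992, 0.002], [0.002, -0.002, -1.0]]
force: [-1.2, 5.3, 4.0]
opening: 0.02
grip_force: 29.5
```

Run:
```python
from h import *
s=st()
a0=np.radians(112.7)
c=ball(0,0)*0+AX
for dg in (0,10,20,30,40,50,60,70,80): 
    a=a0+np.radians(dg); print(dg,"tool x,z shift",(.09*np.array([np.cos(a)-np.cos(a0),-(np.sin(a)-np.sin(a0))])).round(4))
im=vision.camera("scene")[120:240,290:410]
cv2.imwrite("pics/s3.png",cv2.resize(im[:,:,::-1],None,fx=4.2,fy=4.2,interpolation=cv2.INTER_CUBIC))
```

```text
t 9.7 press-tcp [-0.0098 -0.094   0.2846] F(press) [-1.83  5.13  3.96] q [-0.09  0.03  1.72  0.    1.39  1.61] op 0.02 g 29.483481645584106
0 tool x,z shift [ 0. -0.]
10 tool x,z shift [-0.0139  0.0073]
20 tool x,z shift [-0.0263  0.0169]
30 tool x,z shift [-0.0369  0.0285]
40 tool x,z shift [-0.0452  0.0417]
50 tool x,z shift [-0.0512  0.0563]
60 tool x,z shift [-0.0545  0.0716]
70 tool x,z shift [-0.0552  0.0873]
80 tool x,z shift [-0.0531  0.1028]
```

View pics/s3.png

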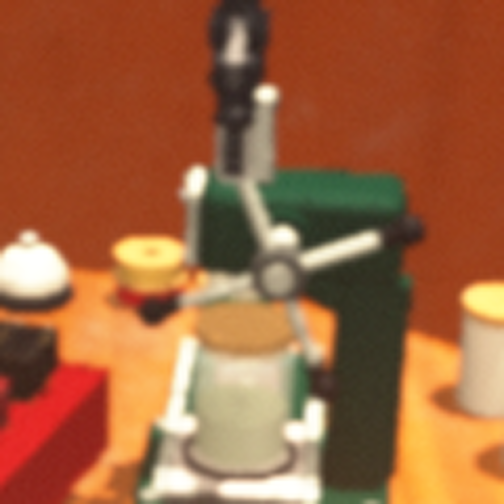

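The ball is held between the fingers at crop (232,170). Now pull it over along its arc.

Call:
apply_moves:
  rows:
    - [[-0.0071, 0, 0.0033], [0, 0, 0], 0]
    - [[-0.0139, 0, 0.0073], [0, 0, 0], 0]
    - [[-0.0203, 0, 0.0118], [0, 0, 0], 0]
    - [[-0.0263, 0, 0.0169], [0, 0, 0], 0]
    - [[-0.0318, 0, 0.0225], [0, 0, 0], 0]
    - [[-0.0369, 0, 0.0285], [0, 0, 0], 0]
    - [[-0.0413, 0, 0.0349], [0, 0, 0], 0]
    - [[-0.0452, 0, 0.0417], [0, 0, 0], 0]

```text
time_s: 10.75
tcp_pos: [0.5113, 0.027, 0.2429]
tool_rot: [[0.992, -0.125, 0.004], [-0.125, -0.992, 0.003], [0.003, -0.003, -1.0]]
force: [-0.7, 5.9, 3.7]
opening: 0.0199
grip_force: 30.3
```

```bash
cat >> h.py <<'E'
def ang(s):
    """estimated spoke angle (deg) and tangential/radial force that the ball exerts on the tool"""
    p=Rz(PP[2]).T@(s["tcp_pos"]-[PP[0],PP[1],0]); F=Rz(PP[2]).T@s["force"]
    v=p+[0,0,.018]-AX; a=np.arctan2(v[2],v[0]); t=np.array([-np.sin(a),np.cos(a)]); n=np.array([np.cos(a),np.sin(a)])
    print("ang",np.degrees(a).round(1),"rad",np.hypot(v[0],v[2]).round(4),"resist",(-F[[0,2]]@t).round(1),"radial",(F[[0,2]]@n).round(1))
def arc(a0,ds):
    a0=np.radians(a0)
    for d in ds:
        a=a0+np.radians(d); print(d,(.09*np.array([np.cos(a)-np.cos(a0),-(np.sin(a)-np.sin(a0))])).round(4).tolist(),end=" ")
    print()
E
python3 - <<'E'
from h import *
s=st(); ang(s); arc(152.7,range(5,46,5))
E
```

```text
t 10.75 press-tcp [-0.0545 -0.0938  0.2429] F(press) [-1.39  5.79  3.7 ] q [-0.09 -0.04  1.87  0.    1.31  1.61] op 0.02 g 30.32683163881302
ang 151.3 rad 0.0895 resist 2.6 radial 3.0
5 [-0.0033, 0.0071] 10 [-0.006, 0.0145] 15 [-0.008, 0.0221] 20 [-0.0093, 0.0298] 25 [-0.01, 0.0377] 30 [-0.0099, 0.0455] 35 [-0.0092, 0.0533] 40 [-0.0078, 0.0611] 45 [-0.0058, 0.0686]
```

Call:
apply_moves:
  rows:
    - [[-0.0033, 0, 0.0071], [0, 0, 0], 0]
    - [[-0.006, 0, 0.0145], [0, 0, 0], 0]
    - [[-0.008, 0, 0.0221], [0, 0, 0], 0]
    - [[-0.0093, 0, 0.0298], [0, 0, 0], 0]
    - [[-0.01, 0, 0.0377], [0, 0, 0], 0]
    - [[-0.0099, 0, 0.0455], [0, 0, 0], 0]
    - [[-0.0092, 0, 0.0533], [0, 0, 0], 0]
    - [[-0.0078, 0, 0.0611], [0, 0, 0], 0]

```text
time_s: 11.75
tcp_pos: [0.5032, 0.0281, 0.1808]
tool_rot: [[0.992, -0.125, 0.002], [-0.125, -0.992, 0.003], [0.001, -0.003, -1.0]]
force: [-0.4, 6.0, 2.2]
opening: 0.0197
grip_force: 30.7
```

Run:
```python
from h import *
s=st(); ang(s)
```

```text
t 11.75 press-tcp [-0.0627 -0.0937  0.1808] F(press) [-1.18  5.93  2.22] q [-0.09  0.01  1.94  0.    1.19  1.61] op 0.02 g 30.708658397197723
ang -167.5 rad 0.0888 resist 2.4 radial 0.7
```

Call:
apply_moves:
  rows:
    - [[-0.0078, 0, 0], [0, 0, 0], 0.6]
    - [[-0.0078, 0, 0], [0, 0, 0], 0.6]
    - [[-0.0078, 0, 0], [0, 0, 0], 0.6]
    - [[-0.055, 0, 0], [0, 0, 0], 0.6]
    - [[-0.055, 0, -0.06], [0, 0, 0], 0.6]
    - [[-0.055, 0, -0.12], [0, 0, 0], 0.6]
    - [[-0.04, 0, -0.18], [0, 0, 0], 0.6]
    - [[0.0, 0, -0.205], [0, 0, 0], 0.6]

```text
time_s: 12.75
tcp_pos: [0.5041, 0.0264, 0.3915]
tool_rot: [[0.992, -0.125, 0.01], [-0.125, -0.992, -0.001], [0.01, 0.0, -1.0]]
force: [1.9, -0.4, 1.1]
opening: 0.0514
grip_force: 0.0
```

Run:
```python
from h import *
im=vision.camera("scene")[120:240,290:410]
s=st();print(shift([.0044,-.094,.288],s))
cv2.imwrite("pics/s4.png",cv2.resize(im[:,:,::-1],None,fx=4.2,fy=4.2,interpolation=cv2.INTER_CUBIC))
for a in(100,102,104,106,108): print(a,((proj("scene",W(PP,[ball(np.radians(a),0),ball(np.radians(a),1)]))-[290,120])*4.2).round().tolist())
```

```text
t 12.8 press-tcp [-0.0561 -0.0958  0.3925] F(press) [4.47 0.32 2.14] q [-0.09 -0.13  1.68 -0.    1.58  1.61] op 0.051 g 0.0
([0.0588, -0.0018, 0.1055], [0.0003, -0.0163, -0.0006])
100 [[261.0, 142.0], [145.0, 284.0]]
102 [[256.0, 142.0], [146.0, 288.0]]
104 [[251.0, 143.0], [147.0, 292.0]]
106 [[247.0, 144.0], [148.0, 297.0]]
108 [[242.0, 145.0], [149.0, 301.0]]
```

View pics/s4.png

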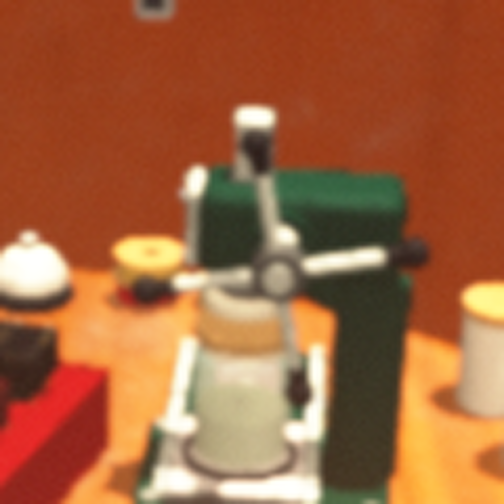

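The top ball is now at crop (256,148), i.e. about 102°. The pad stands just above the lid. I'll grip this second spoke.

Call:
apply_moves:
  rows:
    - [[0.04, 0, 0], [0, 0, 0], 0.6]
    - [[0.064, -0.001, 0.01], [0, 0, 0], 0.6]
    - [[0.064, -0.001, 0.05], [0, 0, 0], 0.6]
    - [[0.064, -0.001, 0.085], [0, 0, 0], 0.6]
    - [[0.064, -0.001, 0.099], [0, 0, 0], 0.6]
    - [[0.064, -0.001, 0.099], [0, 0, 0], 0.0]
    - [[0.064, -0.001, 0.099], [0, 0, 0], 0.0]
    - [[0.064, -0.001, 0.099], [0, 0, 0], 0.0]
  grip_force: 30

```text
time_s: 13.8
tcp_pos: [0.5669, 0.0198, 0.2878]
tool_rot: [[0.992, -0.125, 0.003], [-0.125, -0.992, -0.0], [0.003, -0.0, -1.0]]
force: [0.7, 0.7, -0.6]
opening: 0.0199
grip_force: 29.4
```

Run:
```python
from h import *
s=st(); ang(s); arc(102.5,range(4,33,4))
```

```text
t 13.8 press-tcp [ 0.0016 -0.094   0.2878] F(press) [ 0.56  0.76 -0.59] q [-0.09  0.05  1.69  0.    1.4   1.61] op 0.02 g 29.407590329647064
ang 104.3 rad 0.0906 resist 0.4 radial -0.7
4 [-0.0061, 0.0016] 8 [-0.012, 0.0036] 12 [-0.0178, 0.006] 16 [-0.0235, 0.0088] 20 [-0.0289, 0.012] 24 [-0.0341, 0.0155] 28 [-0.039, 0.0194] 32 [-0.0436, 0.0237]
```

Call:
apply_moves:
  rows:
    - [[-0.0061, 0, 0.0016], [0, 0, 0], 0]
    - [[-0.012, 0, 0.0036], [0, 0, 0], 0]
    - [[-0.0178, 0, 0.006], [0, 0, 0], 0]
    - [[-0.0235, 0, 0.0088], [0, 0, 0], 0]
    - [[-0.0289, 0, 0.012], [0, 0, 0], 0]

```text
time_s: 14.42
tcp_pos: [0.537, 0.0237, 0.2747]
tool_rot: [[0.992, -0.125, 0.001], [-0.125, -0.992, 0.001], [0.0, -0.001, -1.0]]
force: [0.5, 2.0, 5.0]
opening: 0.0198
grip_force: 30.4
```

Run:
```python
from h import *
s=st(); ang(s); arc(123,range(3,31,3))
```

```text
t 14.43 press-tcp [-0.0285 -0.0938  0.2747] F(press) [0.24 2.01 5.01] q [-0.09 -0.    1.77  0.    1.37  1.61] op 0.02 g 30.394813120365143
ang 125.1 rad 0.0913 resist 3.1 radial 4.0
3 [-0.0039, 0.0027] 6 [-0.0076, 0.0055] 9 [-0.0112, 0.0086] 12 [-0.0146, 0.0118] 15 [-0.0179, 0.0153] 18 [-0.0209, 0.0188] 21 [-0.0238, 0.0226] 24 [-0.0265, 0.0265] 27 [-0.0289, 0.0305] 30 [-0.0312, 0.0346]
```

Call:
apply_moves:
  rows:
    - [[-0.0039, 0, 0.0029], [0, 0, 0], 0]
    - [[-0.0076, 0, 0.006], [0, 0, 0], 0]
    - [[-0.011, 0, 0.0093], [0, 0, 0], 0]
    - [[-0.0142, 0, 0.0126], [0, 0, 0], 0]

```text
time_s: 14.92
tcp_pos: [0.5223, 0.0256, 0.2615]
tool_rot: [[0.992, -0.125, -0.002], [-0.125, -0.992, 0.001], [-0.002, -0.001, -1.0]]
force: [-1.3, 2.0, 5.6]
opening: 0.0201
grip_force: 30.9
```

Run:
```python
from h import *
s=st(); ang(s); arc(136,range(3,31,3))
```

```text
t 14.93 press-tcp [-0.0434 -0.0938  0.2615] F(press) [-1.54  1.83  5.65] q [-0.09 -0.03  1.82  0.    1.35  1.61] op 0.02 g 30.93423753976822
ang 137.6 rad 0.0912 resist 3.1 radial 4.9
3 [-0.0032, 0.0035] 6 [-0.0062, 0.0071] 9 [-0.009, 0.0109] 12 [-0.0116, 0.0148] 15 [-0.014, 0.0189] 18 [-0.0162, 0.0231] 21 [-0.0181, 0.0274] 24 [-0.0198, 0.0317] 27 [-0.0213, 0.0362] 30 [-0.0226, 0.0407]
```

Call:
apply_moves:
  rows:
    - [[-0.0031, 0, 0.0034], [0, 0, 0], 0]
    - [[-0.006, 0, 0.0069], [0, 0, 0], 0]
    - [[-0.006, 0, 0.0069], [0, 0, 0], 0]

```text
time_s: 15.3
tcp_pos: [0.5159, 0.0264, 0.2536]
tool_rot: [[0.992, -0.125, -0.003], [-0.125, -0.992, 0.001], [-0.003, -0.001, -1.0]]
force: [-2.0, 2.8, 3.3]
opening: 0.0196
grip_force: 31.1
```

Run:
```python
from h import *
s=st(); ang(s); arc(142,range(3,16,3))
```

```text
t 15.3 press-tcp [-0.0498 -0.0938  0.2536] F(press) [-2.37  2.56  3.29] q [-0.09 -0.03  1.84  0.    1.34  1.61] op 0.02 g 31.079061627388
ang 144.0 rad 0.0912 resist 1.3 radial 3.9
3 [-0.0028, 0.0038] 6 [-0.0054, 0.0077] 9 [-0.0078, 0.0118] 12 [-0.01, 0.016] 15 [-0.0119, 0.0202]
```

Call:
apply_moves:
  rows:
    - [[-0.0027, 0, 0.0038], [0, 0, 0], 0]
    - [[-0.0052, 0, 0.0078], [0, 0, 0], 0]
    - [[-0.0075, 0, 0.0119], [0, 0, 0], 0]
    - [[-0.0095, 0, 0.0161], [0, 0, 0], 0]
    - [[-0.0095, 0, 0.0161], [0, 0, 0], 0]

```text
time_s: 15.92
tcp_pos: [0.507, 0.0276, 0.2374]
tool_rot: [[0.992, -0.125, -0.002], [-0.125, -0.992, 0.001], [-0.002, -0.001, -1.0]]
force: [-2.8, 4.5, 1.3]
opening: 0.0197
grip_force: 31.4
```

Run:
```python
from h import *
s=st(); ang(s); arc(155,range(3,16,3))
```

```text
t 15.93 press-tcp [-0.0588 -0.0938  0.2374] F(press) [-3.39  4.14  1.34] q [-0.08 -0.04  1.88  0.    1.31  1.61] op 0.02 g 31.43047034740448
ang 155.7 rad 0.0909 resist -0.2 radial 3.6
3 [-0.0019, 0.0043] 6 [-0.0035, 0.0087] 9 [-0.0049, 0.0132] 12 [-0.0061, 0.0178] 15 [-0.0071, 0.0224]
```

Call:
apply_moves:
  rows:
    - [[-0.0019, 0, 0.0043], [0, 0, 0], 0]
    - [[-0.0035, 0, 0.0087], [0, 0, 0], 0]
    - [[-0.0048, 0, 0.0132], [0, 0, 0], 0]

```text
time_s: 16.3
tcp_pos: [0.5031, 0.0281, 0.2252]
tool_rot: [[0.992, -0.125, -0.0], [-0.125, -0.992, 0.001], [-0.0, -0.001, -1.0]]
force: [-1.8, 4.1, 2.7]
opening: 0.0198
grip_force: 31.7
```

Run:
```python
from h import *
s=st(); ang(s); arc(164.5,range(3,25,3))
```

```text
t 16.3 press-tcp [-0.0628 -0.0937  0.2252] F(press) [-2.33  3.82  2.71] q [-0.08 -0.04  1.9   0.    1.28  1.61] op 0.02 g 31.718744337558746
ang 163.8 rad 0.0904 resist 2.0 radial 3.0
3 [-0.0011, 0.0046] 6 [-0.002, 0.0092] 9 [-0.0027, 0.0139] 12 [-0.0031, 0.0186] 15 [-0.0033, 0.0233] 18 [-0.0032, 0.028] 21 [-0.0029, 0.0327] 24 [-0.0023, 0.0374]
```

Call:
apply_moves:
  rows:
    - [[-0.0011, 0, 0.0046], [0, 0, 0], 0]
    - [[-0.002, 0, 0.0092], [0, 0, 0], 0]
    - [[-0.0027, 0, 0.0139], [0, 0, 0], 0]
    - [[-0.0031, 0, 0.0186], [0, 0, 0], 0]

```text
time_s: 16.8
tcp_pos: [0.5004, 0.0284, 0.2073]
tool_rot: [[0.992, -0.125, 0.001], [-0.125, -0.992, 0.001], [0.001, -0.001, -1.0]]
force: [-4.1, 5.0, 5.8]
opening: 0.0201
grip_force: 32.3
```

Run:
```python
from h import *
s=st(); ang(s); arc(176.5,range(3,25,3))
im=vision.camera("scene")[150:240,310:400]
cv2.imwrite("pics/s5.png",cv2.resize(im[:,:,::-1],None,fx=6,fy=6,interpolation=cv2.INTER_CUBIC))
```

```text
t 16.8 press-tcp [-0.0654 -0.0937  0.2073] F(press) [-4.69  4.47  5.79] q [-0.08 -0.03  1.92  0.    1.24  1.61] op 0.02 g 32.28874146938324
ang 175.3 rad 0.0897 resist 5.4 radial 5.1
3 [-0.0002, 0.0047] 6 [-0.0001, 0.0094] 9 [0.0002, 0.0141] 12 [0.0008, 0.0188] 15 [0.0016, 0.0234] 18 [0.0027, 0.028] 21 [0.004, 0.0326] 24 [0.0055, 0.037]
```

View pics/s5.png

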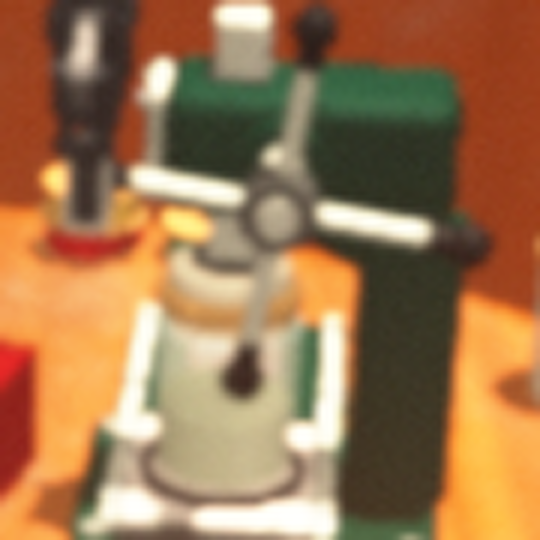

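The pad is now on the lid: the force is 5.4 N, so the plug is sliding. The next spoke stands near 86°, with its ball at crop (316,30). I'll regrip there for the final press.

Call:
apply_moves:
  rows:
    - [[0, 0, 0], [0, 0, 0], 0.6]
    - [[0, 0, 0], [0, 0, 0], 0.6]
    - [[-0.02, 0, 0], [0, 0, 0], 0.6]
    - [[-0.055, 0, -0.03], [0, 0, 0], 0.6]
    - [[-0.055, 0, -0.09], [0, 0, 0], 0.6]
    - [[-0.04, 0, -0.15], [0, 0, 0], 0.6]
    - [[0.0, 0, -0.175], [0, 0, 0], 0.6]
    - [[0.0, 0, -0.175], [0, 0, 0], 0.6]

```text
time_s: 17.85
tcp_pos: [0.5028, 0.027, 0.3841]
tool_rot: [[0.992, -0.126, 0.005], [-0.126, -0.992, -0.002], [0.005, 0.001, -1.0]]
force: [-0.9, 0.1, -0.4]
opening: 0.0513
grip_force: 0.0
```

Run:
```python
from h import *
im=vision.camera("scene")[130:240,300:410]
s=st();print(shift([.03,-.094,.29],s))
cv2.imwrite("pics/s6.png",cv2.resize(im[:,:,::-1],None,fx=5,fy=5,interpolation=cv2.INTER_CUBIC))
for a in(82,84,86,88,90): print(a,((proj("scene",W(PP,[ball(np.radians(a),i) for i in range(4)]))-[300,130])*5).round().tolist())
```

```text
t 17.9 press-tcp [-0.0649 -0.0948  0.3819] F(press) [-0.47  0.67 -0.16] q [-0.08 -0.14  1.7  -0.    1.58  1.61] op 0.051 g 0.0
([0.0948, -0.0009, 0.0919], [0.0009, -0.0004, -0.0003])
82 [[313.0, 121.0], [123.0, 242.0], [252.0, 413.0], [441.0, 301.0]]
84 [[307.0, 120.0], [122.0, 247.0], [257.0, 414.0], [442.0, 296.0]]
86 [[302.0, 119.0], [121.0, 252.0], [263.0, 415.0], [443.0, 291.0]]
88 [[296.0, 118.0], [121.0, 257.0], [268.0, 416.0], [443.0, 286.0]]
90 [[290.0, 118.0], [121.0, 262.0], [274.0, 416.0], [444.0, 281.0]]
```

View pics/s6.png

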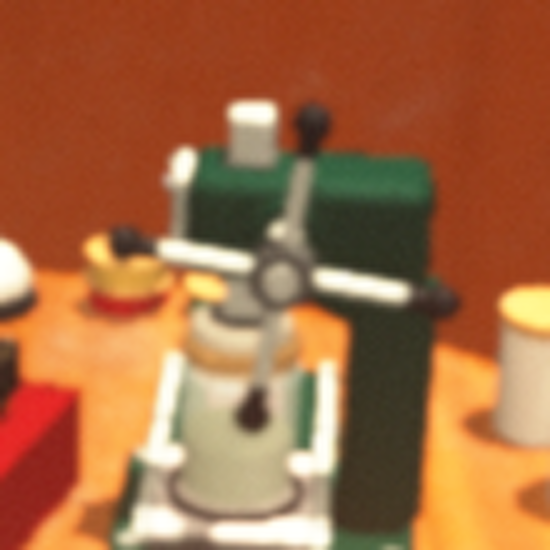

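The balls are at (312,122), (126,242), (253,408) and (437,300), which gives a top spoke angle of about 82.5°.

Call:
apply_moves:
  rows:
    - [[0.05, 0, 0], [0, 0, 0], 0.6]
    - [[0.1, -0.001, 0], [0, 0, 0], 0.6]
    - [[0.1, -0.001, 0.04], [0, 0, 0], 0.6]
    - [[0.1, -0.001, 0.08], [0, 0, 0], 0.6]
    - [[0.1, -0.001, 0.093], [0, 0, 0], 0.6]
    - [[0.1, -0.001, 0.093], [0, 0, 0], 0.0]
    - [[0.1, -0.001, 0.093], [0, 0, 0], 0.0]
    - [[0.1, -0.001, 0.093], [0, 0, 0], 0.0]
  grip_force: 40

```text
time_s: 18.9
tcp_pos: [0.5996, 0.0156, 0.2901]
tool_rot: [[0.992, -0.125, 0.001], [-0.125, -0.992, -0.002], [0.001, 0.002, -1.0]]
force: [-2.4, -3.8, -1.1]
opening: 0.0196
grip_force: 39.1
```

Run:
```python
from h import *
s=st(); ang(s); arc(83,range(3,19,3))
```

```text
t 18.9 press-tcp [ 0.0345 -0.094   0.2901] F(press) [-1.95 -4.03 -1.12] q [-0.09  0.12  1.61 -0.    1.41  1.61] op 0.02 g 39.13477063179016
ang 83.3 rad 0.0908 resist -1.8 radial -1.3
3 [-0.0047, -0.0005] 6 [-0.0094, -0.0007] 9 [-0.0141, -0.0006] 12 [-0.0188, -0.0003] 15 [-0.0235, 0.0002] 18 [-0.0281, 0.001]
```

Call:
apply_moves:
  rows:
    - [[-0.0047, 0, -0.0005], [0, 0, 0], 0]
    - [[-0.0094, 0, -0.0007], [0, 0, 0], 0]
    - [[-0.0141, 0, -0.0006], [0, 0, 0], 0]

```text
time_s: 19.27
tcp_pos: [0.5881, 0.0171, 0.291]
tool_rot: [[0.992, -0.126, 0.009], [-0.126, -0.992, -0.002], [0.009, 0.001, -1.0]]
force: [5.9, -5.2, -3.2]
opening: 0.0196
grip_force: 39.1
```

Run:
```python
from h import *
s=st(); ang(s); arc(92,range(2,19,2))
```

```text
t 19.27 press-tcp [ 0.023 -0.094  0.291] F(press) [ 6.47 -4.44 -3.15] q [-0.09  0.09  1.64 -0.    1.4   1.61] op 0.02 g 39.144662618637085
ang 90.6 rad 0.091 resist 6.4 radial -3.2
2 [-0.0031, 0.0002] 4 [-0.0063, 0.0004] 6 [-0.0094, 0.0008] 8 [-0.0125, 0.0013] 10 [-0.0156, 0.0019] 12 [-0.0186, 0.0026] 14 [-0.0217, 0.0034] 16 [-0.0247, 0.0044] 18 [-0.0276, 0.0054]
```

Call:
apply_moves:
  rows:
    - [[-0.0016, 0, 0.0001], [0, 0, 0], 0]
    - [[-0.0031, 0, 0.0002], [0, 0, 0], 0]
    - [[-0.0047, 0, 0.0003], [0, 0, 0], 0]

```text
time_s: 19.65
tcp_pos: [0.5838, 0.0176, 0.291]
tool_rot: [[0.992, -0.126, 0.009], [-0.126, -0.992, -0.002], [0.01, 0.001, -1.0]]
force: [5.6, -4.5, -3.4]
opening: 0.0194
grip_force: 39.3
```

Run:
```python
from h import *
s=st(); ang(s)
```

```text
t 19.65 press-tcp [ 0.0187 -0.094   0.291 ] F(press) [ 6.11 -3.79 -3.41] q [-0.09  0.08  1.65 -0.    1.4   1.61] op 0.019 g 39.29449260234833
ang 93.4 rad 0.0911 resist 5.9 radial -3.8
```

Call:
apply_moves:
  rows:
    - [[-0.0016, 0, 0.0001], [0, 0, 0], 0]
    - [[-0.0031, 0, 0.0003], [0, 0, 0], 0]
    - [[-0.0046, 0, 0.0005], [0, 0, 0], 0]

```text
time_s: 20.02
tcp_pos: [0.5794, 0.0182, 0.2908]
tool_rot: [[0.992, -0.126, 0.01], [-0.126, -0.992, -0.003], [0.01, 0.001, -1.0]]
force: [6.2, -4.5, -3.1]
opening: 0.019
grip_force: 39.4
```

Run:
```python
from h import *
s=st(); ang(s)
```

```text
t 20.02 press-tcp [ 0.0142 -0.094   0.2908] F(press) [ 6.75 -3.64 -3.15] q [-0.09  0.07  1.66 -0.    1.4   1.61] op 0.019 g 39.37789499759674
ang 96.1 rad 0.0913 resist 6.4 radial -3.9
```

Call:
apply_moves:
  rows:
    - [[-0.0016, 0, 0.0002], [0, 0, 0], 0]
    - [[-0.0031, 0, 0.0005], [0, 0, 0], 0]
    - [[-0.0046, 0, 0.0008], [0, 0, 0], 0]

```text
time_s: 20.4
tcp_pos: [0.5751, 0.0188, 0.2905]
tool_rot: [[0.992, -0.125, 0.011], [-0.125, -0.992, -0.003], [0.011, 0.001, -1.0]]
force: [5.9, -3.9, -0.5]
opening: 0.0195
grip_force: 39.4
```

Call:
apply_moves:
  rows:
    - [[-0.0015, 0, 0.0002], [0, 0, 0], 0]
    - [[-0.0031, 0, 0.0006], [0, 0, 0], 0]

```text
time_s: 20.65
tcp_pos: [0.5722, 0.0191, 0.2901]
tool_rot: [[0.992, -0.126, 0.011], [-0.126, -0.992, -0.003], [0.012, 0.001, -1.0]]
force: [5.2, -4.0, -0.9]
opening: 0.0195
grip_force: 39.5
```

Run:
```python
from h import *
s=st(); ang(s)
```

```text
t 20.65 press-tcp [ 0.0069 -0.0939  0.2901] F(press) [ 5.67 -3.3  -0.87] q [-0.09  0.06  1.68 -0.    1.39  1.61] op 0.02 g 39.46964979171753
ang 100.7 rad 0.0917 resist 5.4 radial -1.9
```

Call:
apply_moves:
  rows:
    - [[-0.0012, 0, 0.0003], [0, 0, 0], 0]
    - [[-0.0024, 0, 0.0007], [0, 0, 0], 0]

```text
time_s: 20.9
tcp_pos: [0.57, 0.0194, 0.2898]
tool_rot: [[0.992, -0.125, 0.012], [-0.125, -0.992, -0.003], [0.012, 0.001, -1.0]]
force: [5.2, -4.6, -0.0]
opening: 0.0196
grip_force: 39.5
```

Call:
apply_moves:
  rows:
    - [[-0.0012, 0, 0.0003], [0, 0, 0], 0]
    - [[-0.0024, 0, 0.0007], [0, 0, 0], 0]

```text
time_s: 21.15
tcp_pos: [0.5678, 0.0197, 0.2894]
tool_rot: [[0.992, -0.126, 0.012], [-0.126, -0.992, -0.003], [0.013, 0.001, -1.0]]
force: [5.8, -4.1, 1.1]
opening: 0.0192
grip_force: 39.6
```

Run:
```python
from h import *
s=st(); ang(s)
```

```text
t 21.15 press-tcp [ 0.0025 -0.0939  0.2894] F(press) [ 6.26 -3.39  1.07] q [-0.09  0.05  1.69 -0.    1.39  1.61] op 0.019 g 39.64457809925079
ang 103.5 rad 0.0919 resist 6.3 radial -0.4
```

Call:
apply_moves:
  rows:
    - [[-0.0012, 0, 0.0004], [0, 0, 0], 0]
    - [[-0.0023, 0, 0.0008], [0, 0, 0], 0]

```text
time_s: 21.4
tcp_pos: [0.5657, 0.02, 0.2889]
tool_rot: [[0.992, -0.125, 0.013], [-0.125, -0.992, -0.003], [0.013, 0.001, -1.0]]
force: [5.2, -4.6, 1.8]
opening: 0.0196
grip_force: 39.7
```

Call:
apply_moves:
  rows:
    - [[-0.0012, 0, 0.0004], [0, 0, 0], 0]
    - [[-0.0023, 0, 0.0008], [0, 0, 0], 0]

```text
time_s: 21.65
tcp_pos: [0.5635, 0.0203, 0.2885]
tool_rot: [[0.992, -0.126, 0.013], [-0.126, -0.992, -0.003], [0.014, 0.001, -1.0]]
force: [4.9, -3.7, 1.0]
opening: 0.0192
grip_force: 39.7
```

Call:
apply_moves:
  rows:
    - [[-0.0012, 0, 0.0005], [0, 0, 0], 0]
    - [[-0.0023, 0, 0.001], [0, 0, 0], 0]

```text
time_s: 21.9
tcp_pos: [0.5614, 0.0205, 0.2879]
tool_rot: [[0.992, -0.125, 0.014], [-0.125, -0.992, -0.003], [0.014, 0.001, -1.0]]
force: [4.3, -4.9, 4.2]
opening: 0.0196
grip_force: 40.0
```

Call:
apply_moves:
  rows:
    - [[-0.0011, 0, 0.0006], [0, 0, 0], 0]
    - [[-0.0022, 0, 0.0012], [0, 0, 0], 0]

```text
time_s: 22.15
tcp_pos: [0.5594, 0.0208, 0.2873]
tool_rot: [[0.992, -0.126, 0.015], [-0.126, -0.992, -0.003], [0.015, 0.001, -1.0]]
force: [4.8, -4.5, 3.4]
opening: 0.0193
grip_force: 40.0
```

Run:
```python
from h import *
s=st(); ang(s)
```

```text
t 22.15 press-tcp [-0.006  -0.0939  0.2873] F(press) [ 5.35 -3.86  3.42] q [-0.09  0.03  1.72 -0.    1.38  1.61] op 0.019 g 39.98167097568512
ang 108.9 rad 0.0923 resist 6.2 radial 1.5
```

Call:
apply_moves:
  rows:
    - [[-0.0011, 0, 0.0006], [0, 0, 0], 0]
    - [[-0.0022, 0, 0.0011], [0, 0, 0], 0]

```text
time_s: 22.4
tcp_pos: [0.5574, 0.0211, 0.2867]
tool_rot: [[0.992, -0.125, 0.015], [-0.125, -0.992, -0.003], [0.016, 0.001, -1.0]]
force: [3.3, -3.8, 7.4]
opening: 0.0196
grip_force: 40.4
```

Call:
apply_moves:
  rows:
    - [[-0.0011, 0, 0.0006], [0, 0, 0], 0]
    - [[-0.0022, 0, 0.0011], [0, 0, 0], 0]

```text
time_s: 22.65
tcp_pos: [0.5553, 0.0214, 0.2859]
tool_rot: [[0.992, -0.126, 0.015], [-0.126, -0.992, -0.003], [0.016, 0.001, -1.0]]
force: [3.4, -4.6, 8.1]
opening: 0.0195
grip_force: 40.5
```

Run:
```python
from h import *
s=st(); ang(s)
```

```text
t 22.65 press-tcp [-0.0102 -0.0938  0.2859] F(press) [ 3.98 -4.11  8.07] q [-0.09  0.02  1.73 -0.    1.38  1.61] op 0.019 g 40.50383448600769
ang 111.7 rad 0.0924 resist 6.7 radial 6.0
```

Call:
apply_moves:
  rows:
    - [[-0.0011, 0, 0.0003], [0, 0, 0], 0]
    - [[-0.0022, 0, 0.0005], [0, 0, 0], 0]

```text
time_s: 22.9
tcp_pos: [0.5529, 0.0216, 0.285]
tool_rot: [[0.992, -0.125, 0.015], [-0.125, -0.992, -0.003], [0.015, 0.001, -1.0]]
force: [3.5, -3.6, 5.5]
opening: 0.0192
grip_force: 40.3
```

Run:
```python
from h import *
s=st(); ang(s)
```

```text
t 22.9 press-tcp [-0.0125 -0.0939  0.285 ] F(press) [ 3.95 -3.16  5.48] q [-0.09  0.01  1.74 -0.    1.38  1.61] op 0.019 g 40.348636507987976
ang 113.3 rad 0.0926 resist 5.8 radial 3.5
```

Call:
apply_moves:
  rows:
    - [[-0.0011, 0, 0.0005], [0, 0, 0], 0]
    - [[-0.0022, 0, 0.001], [0, 0, 0], 0]

```text
time_s: 23.15
tcp_pos: [0.5508, 0.022, 0.2842]
tool_rot: [[0.992, -0.125, 0.015], [-0.125, -0.992, -0.003], [0.015, 0.001, -1.0]]
force: [3.2, -4.6, 5.3]
opening: 0.0193
grip_force: 40.0
```

Run:
```python
from h import *
s=st(); ang(s)
```

```text
t 23.15 press-tcp [-0.0147 -0.0938  0.2842] F(press) [ 3.76 -4.2   5.27] q [-0.09  0.01  1.74 -0.    1.38  1.61] op 0.019 g 40.00292479991913
ang 114.7 rad 0.0927 resist 5.6 radial 3.2
```

Call:
apply_moves:
  rows:
    - [[-0.0011, 0, 0.0005], [0, 0, 0], 0]
    - [[-0.0022, 0, 0.001], [0, 0, 0], 0]

```text
time_s: 23.4
tcp_pos: [0.5484, 0.0222, 0.2831]
tool_rot: [[0.992, -0.125, 0.015], [-0.125, -0.992, -0.003], [0.015, 0.001, -1.0]]
force: [3.4, -3.7, 7.9]
opening: 0.0194
grip_force: 39.7
```

Run:
```python
from h import *
s=st(); ang(s)
```

```text
t 23.4 press-tcp [-0.0171 -0.0939  0.2831] F(press) [ 3.79 -3.28  7.85] q [-0.09  0.01  1.75 -0.    1.37  1.61] op 0.019 g 39.67011630535126
ang 116.3 rad 0.0927 resist 6.9 radial 5.4
```

Call:
apply_moves:
  rows:
    - [[-0.0011, 0, 0.0005], [0, 0, 0], 0]
    - [[-0.0021, 0, 0.001], [0, 0, 0], 0]

```text
time_s: 23.65
tcp_pos: [0.5465, 0.0225, 0.2824]
tool_rot: [[0.992, -0.125, 0.015], [-0.125, -0.992, -0.003], [0.015, 0.002, -1.0]]
force: [2.5, -4.0, 8.4]
opening: 0.0195
grip_force: 39.7
```

Run:
```python
from h import *
s=st(); ang(s)
```

```text
t 23.65 press-tcp [-0.019  -0.0939  0.2824] F(press) [ 3.01 -3.63  8.39] q [-0.09  0.    1.75 -0.    1.37  1.61] op 0.02 g 39.69311535358429
ang 117.6 rad 0.0929 resist 6.6 radial 6.0
```

Call:
apply_moves:
  rows:
    - [[-0.0011, 0, 0.0005], [0, 0, 0], 0]
    - [[-0.0021, 0, 0.001], [0, 0, 0], 0]

```text
time_s: 23.9
tcp_pos: [0.5441, 0.0228, 0.2811]
tool_rot: [[0.992, -0.125, 0.014], [-0.125, -0.992, -0.003], [0.014, 0.001, -1.0]]
force: [1.6, -3.1, 7.8]
opening: 0.0192
grip_force: 38.9
```

Run:
```python
from h import *
s=st(); ang(s)
```

```text
t 23.9 press-tcp [-0.0214 -0.0938  0.2811] F(press) [ 2.01 -2.89  7.79] q [-0.09 -0.    1.76 -0.    1.37  1.61] op 0.019 g 38.925002217292786
ang 119.3 rad 0.093 resist 5.6 radial 5.8
```

Call:
apply_moves:
  rows:
    - [[-0.0011, 0, 0.0005], [0, 0, 0], 0]
    - [[-0.0021, 0, 0.001], [0, 0, 0], 0]

```text
time_s: 24.15
tcp_pos: [0.5421, 0.023, 0.2802]
tool_rot: [[0.992, -0.125, 0.014], [-0.125, -0.992, -0.003], [0.015, 0.001, -1.0]]
force: [1.8, -5.3, 8.2]
opening: 0.0197
grip_force: 39.0
```

Run:
```python
from h import *
s=st(); ang(s)
```

```text
t 24.15 press-tcp [-0.0234 -0.0938  0.2802] F(press) [ 2.49 -5.03  8.23] q [-0.09 -0.01  1.76 -0.    1.37  1.61] op 0.02 g 38.969677090644836
ang 120.6 rad 0.0932 resist 6.3 radial 5.8
```

Call:
apply_moves:
  rows:
    - [[-0.001, 0, 0.0006], [0, 0, 0], 0]
    - [[-0.002, 0, 0.0011], [0, 0, 0], 0]

```text
time_s: 24.4
tcp_pos: [0.5401, 0.0234, 0.2791]
tool_rot: [[0.992, -0.125, 0.014], [-0.125, -0.992, -0.003], [0.015, 0.001, -1.0]]
force: [2.6, -4.8, 7.9]
opening: 0.0195
grip_force: 38.8
```

Run:
```python
from h import *
s=st(); ang(s)
```

```text
t 24.4 press-tcp [-0.0254 -0.0938  0.2791] F(press) [ 3.16 -4.43  7.88] q [-0.09 -0.01  1.77 -0.    1.37  1.61] op 0.02 g 38.84133696556091
ang 122.0 rad 0.0933 resist 6.9 radial 5.0
```

Call:
apply_moves:
  rows:
    - [[-0.001, 0, 0.0006], [0, 0, 0], 0]
    - [[-0.0018, 0, 0.0011], [0, 0, 0], 0]

```text
time_s: 24.65
tcp_pos: [0.5391, 0.0234, 0.2785]
tool_rot: [[0.992, -0.125, 0.017], [-0.125, -0.992, -0.003], [0.017, 0.001, -1.0]]
force: [5.1, -4.3, 7.8]
opening: 0.0192
grip_force: 39.0
```

Run:
```python
from h import *
s=st(); ang(s)
```

```text
t 24.65 press-tcp [-0.0264 -0.0938  0.2785] F(press) [ 5.61 -3.62  7.76] q [-0.09 -0.01  1.77 -0.    1.36  1.61] op 0.019 g 38.99174988269806
ang 122.7 rad 0.0933 resist 8.9 radial 3.5
```

The lid has bottomed: the force climbed to about 8.9 N and the motion halved. One more small step should leave it firmly mid-window.

Call:
apply_moves:
  rows:
    - [[-0.0005, 0, 0.0003], [0, 0, 0], 0]
    - [[-0.0005, 0, 0.0003], [0, 0, 0], 0]

```text
time_s: 24.9
tcp_pos: [0.5389, 0.0234, 0.2784]
tool_rot: [[0.992, -0.125, 0.017], [-0.125, -0.992, -0.004], [0.018, 0.001, -1.0]]
force: [4.4, -5.1, 7.6]
opening: 0.0189
grip_force: 39.0
```

Run:
```python
from h import *
s=st(); ang(s); arc(122.7,[-5,-10,-15,-20,-25,-30,-35,-40])
```

```text
t 24.9 press-tcp [-0.0266 -0.0939  0.2784] F(press) [ 5.02 -4.53  7.58] q [-0.09 -0.01  1.78 -0.    1.36  1.61] op 0.019 g 38.99927258491516
ang 122.9 rad 0.0933 resist 8.3 radial 3.6
-5 [0.0068, -0.0039] -10 [0.0139, -0.0073] -15 [0.0213, -0.01] -20 [0.0288, -0.0121] -25 [0.0366, -0.0135] -30 [0.0444, -0.0142] -35 [0.0522, -0.0142] -40 [0.0601, -0.0135]
```

Call:
apply_moves:
  rows:
    - [[-0.0003, 0, 0.0002], [0, 0, 0], 0]
    - [[-0.0006, 0, 0.0004], [0, 0, 0], 0]
    - [[-0.0006, 0, 0.0004], [0, 0, 0], 0]

```text
time_s: 25.28
tcp_pos: [0.5387, 0.0235, 0.2783]
tool_rot: [[0.992, -0.125, 0.018], [-0.125, -0.992, -0.004], [0.019, 0.001, -1.0]]
force: [6.1, -4.4, 7.7]
opening: 0.0192
grip_force: 39.0
```

Run:
```python
from h import *
s=st(); ang(s)
```

```text
t 25.27 press-tcp [-0.0268 -0.0938  0.2783] F(press) [ 6.6  -3.56  7.71] q [-0.09 -0.02  1.78 -0.    1.36  1.61] op 0.019 g 39.00138974189758
ang 123.0 rad 0.0933 resist 9.7 radial 2.9
```

About 9.7 N at the ball puts roughly 60 N on the lid, so I'll stop there and turn the star back by about 75°.

Call:
apply_moves:
  rows:
    - [[0.0068, 0, -0.0039], [0, 0, 0], 0]
    - [[0.0139, 0, -0.0073], [0, 0, 0], 0]
    - [[0.0213, 0, -0.01], [0, 0, 0], 0]
    - [[0.0288, 0, -0.0121], [0, 0, 0], 0]
    - [[0.0366, 0, -0.0135], [0, 0, 0], 0]
    - [[0.0444, 0, -0.0142], [0, 0, 0], 0]
    - [[0.0522, 0, -0.0142], [0, 0, 0], 0]
    - [[0.0601, 0, -0.0135], [0, 0, 0], 0]

```text
time_s: 26.28
tcp_pos: [0.5922, 0.0172, 0.2864]
tool_rot: [[0.992, -0.125, -0.0], [-0.125, -0.992, -0.0], [-0.0, 0.0, -1.0]]
force: [-1.5, -3.4, 0.3]
opening: 0.0054
grip_force: 1.4
```

Run:
```python
from h import *
s=st(); ang(s); arc(84,[-5,-10,-15,-20,-25,-30,-35,-40])
```

```text
t 26.27 press-tcp [ 0.027  -0.0934  0.2864] F(press) [-1.1  -3.59  0.29] q [-0.09  0.11  1.63 -0.    1.4   1.61] op 0.005 g 1.3813652331009507
ang 88.0 rad 0.0865 resist -1.1 radial 0.2
-5 [0.0078, 0.0012] -10 [0.0154, 0.003] -15 [0.0228, 0.0055] -20 [0.03, 0.0086] -25 [0.0369, 0.0124] -30 [0.0435, 0.0167] -35 [0.0496, 0.0216] -40 [0.0553, 0.027]
```

The opening is now 5 mm, so the ball slipped out of the fingers. I'll take a look.

Run:
```python
from h import *
im=vision.camera("scene")[130:240,300:410]
st()
cv2.imwrite("pics/s7.png",cv2.resize(im[:,:,::-1],None,fx=5,fy=5,interpolation=cv2.INTER_CUBIC))
for a in(90,100,110,120): print(a,((proj("scene",W(PP,[ball(np.radians(a),i) for i in range(4)]))-[300,130])*5).round().tolist())
```

```text
t 26.32 press-tcp [ 0.0282 -0.093   0.2858] F(press) [ 0.09 -0.76  0.3 ] q [-0.09  0.11  1.63  0.    1.4   1.61] op 0.0 g 0.41525818523950875
90 [[290.0, 118.0], [121.0, 262.0], [274.0, 416.0], [444.0, 281.0]]
100 [[261.0, 119.0], [123.0, 288.0], [301.0, 416.0], [444.0, 254.0]]
110 [[233.0, 124.0], [129.0, 313.0], [328.0, 411.0], [439.0, 228.0]]
120 [[206.0, 135.0], [140.0, 337.0], [354.0, 402.0], [428.0, 203.0]]
```

View pics/s7.png

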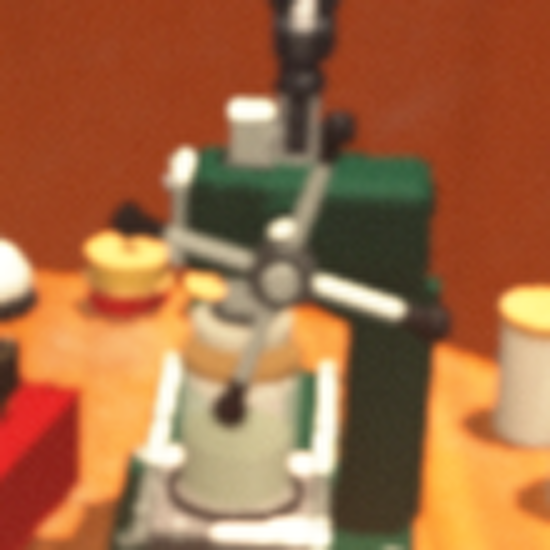

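The ball slid forward out of the grip; it is at (340,130), about 72°. The star has already turned back about 50°. I'll push it a further 25° with the shut fingertip, which is just in front of the ball.

Call:
apply_moves:
  rows:
    - [[0.005, 0.001, 0.001], [0, 0, 0], 0]
    - [[0.01, 0.002, 0.003], [0, 0, 0], 0]
    - [[0.015, 0.002, 0.006], [0, 0, 0], 0]
    - [[0.02, 0.002, 0.009], [0, 0, 0], 0]
    - [[0.025, 0.002, 0.012], [0, 0, 0], 0]
    - [[0.03, 0.002, 0.015], [0, 0, 0], 0]
    - [[0.033, 0.002, 0.018], [0, 0, 0], 0]

```text
time_s: 27.2
tcp_pos: [0.6254, 0.0114, 0.2666]
tool_rot: [[0.992, -0.125, 0.001], [-0.125, -0.992, 0.0], [0.0, -0.0, -1.0]]
force: [-0.0, 3.2, 3.2]
opening: 0.0001
grip_force: 1.6
```

Run:
```python
from h import *
im=vision.camera("scene"); g=im.max(2)
s=st()
cv2.imwrite("pics/s8.png",im[:,:,::-1])
# darkness along the predicted circle of ball positions: find dark minima
def dark(a):
    u=proj("scene",W(PP,[ball(np.radians(a),0)]))[0].round().astype(int); return int(g[u[1]-1:u[1]+2,u[0]-1:u[0]+2].mean())
d={a:dark(a) for a in range(0,360,5)}; print(d)
for t in range(30,85,3): print(t,[dark(t+90*i) for i in range(4)])
```

```text
t 27.25 press-tcp [ 0.0608 -0.0952  0.2661] F(press) [0.36 1.57 1.2 ] q [-0.09  0.19  1.58 -0.    1.37  1.6 ] op -0.0 g 0.8211209904402494
{0: 141, 5: 152, 10: 152, 15: 149, 20: 151, 25: 128, 30: 85, 35: 57, 40: 54, 45: 66, 50: 83, 55: 129, 60: 106, 65: 57, 70: 75, 75: 112, 80: 155, 85: 156, 90: 155, 95: 153, 100: 172, 105: 174, 110: 170, 115: 156, 120: 150, 125: 130, 130: 54, 135: 58, 140: 114, 145: 156, 150: 156, 155: 157, 160: 157, 165: 186, 170: 245, 175: 253, 180: 253, 185: 227, 190: 226, 195: 198, 200: 201, 205: 242, 210: 250, 215: 198, 220: 71, 225: 95, 230: 161, 235: 180, 240: 203, 245: 222, 250: 219, 255: 214, 260: 220, 265: 216, 270: 214, 275: 185, 280: 124, 285: 204, 290: 240, 295: 164, 300: 60, 305: 58, 310: 65, 315: 75, 320: 62, 325: 55, 330: 54, 335: 74, 340: 87, 345: 104, 350: 114, 355: 114}
30 [85, 150, 250, 60]
33 [67, 136, 227, 57]
36 [57, 91, 165, 60]
39 [50, 75, 93, 65]
42 [60, 53, 64, 72]
45 [66, 58, 95, 75]
48 [69, 94, 156, 68]
51 [83, 141, 189, 58]
54 [112, 157, 180, 55]
57 [128, 157, 190, 54]
60 [106, 156, 203, 54]
63 [77, 157, 219, 58]
66 [58, 157, 222, 74]
69 [61, 157, 219, 94]
72 [95, 157, 220, 83]
75 [112, 186, 214, 104]
78 [151, 218, 217, 117]
81 [156, 253, 213, 114]
84 [156, 253, 215, 114]
```

The star is at about 42°, so it is turned back about 80° and the pad has about 16 mm of clearance. Retreat.

Call:
apply_moves:
  rows:
    - [[-0.006, 0, -0.004], [0, 0, 0], 0]
    - [[-0.018, 0, -0.02], [0, 0, 0], 0]
    - [[-0.03, 0, -0.06], [0, 0, 0], 0]
    - [[-0.04, 0, -0.11], [0, 0, 0], 0]
    - [[-0.07, 0.03, -0.14], [0, 0, 0], 0]
    - [[-0.11, 0.07, -0.14], [0, 0, 0], 0]
    - [[-0.15, 0.1, -0.14], [0, 0, 0], 0]
    - [[-0.18, 0.12, -0.14], [0, 0, 0], 0]

```text
time_s: 28.25
tcp_pos: [0.429, -0.0861, 0.4081]
tool_rot: [[0.992, -0.126, 0.002], [-0.126, -0.992, -0.002], [0.002, 0.002, -1.0]]
force: [-0.1, -0.5, 0.7]
opening: 0.0001
grip_force: 0.0
```

Run:
```python
from h import *
im=vision.camera("scene"); g=im.max(2).astype(int)
s=st()
def dark(a):
    u=proj("scene",W(PP,[ball(np.radians(a),0)]))[0].round().astype(int); return int(g[u[1]-1:u[1]+2,u[0]-1:u[0]+2].mean())
print([(t,sum(dark(t+90*i) for i in range(4))) for t in range(30,60,3)])
# column through jar axis: lid / pad edges, RGB; predicted rows
for z in(.105,.11,.122,.123,.135,.14,.15): print(z,proj("scene",W(PP,[[-.02,-.03,z]]))[0].round(1))
c=int(proj("scene",W(PP,[[-.02,-.03,.12]]))[0][0].round()); 
for v in range(182,212): print(v,im[v,c-5].tolist(),im[v,c].tolist())
```

```text
t 28.3 press-tcp [-0.1245 -0.2177  0.4084] F(press) [-1.81 -0.25 -0.62] q [-0.36 -0.29  1.78 -0.    1.65  1.34] op 0.0 g 0.0
[(30, 543), (33, 476), (36, 361), (39, 293), (42, 272), (45, 324), (48, 426), (51, 494), (54, 503), (57, 530)]
0.105 [340.6 209.6]
0.11 [340.6 208.1]
0.122 [340.8 204.5]
0.123 [340.8 204.2]
0.135 [340.9 200.6]
0.14 [341.  199.1]
0.15 [341.1 196.1]
182 [134, 107, 84] [48, 50, 33]
183 [145, 92, 63] [72, 62, 39]
184 [172, 93, 49] [165, 117, 62]
185 [208, 121, 58] [244, 189, 97]
186 [228, 138, 64] [254, 229, 126]
187 [239, 148, 64] [254, 233, 138]
188 [247, 158, 69] [250, 217, 139]
189 [247, 156, 70] [232, 196, 143]
190 [240, 148, 70] [219, 192, 150]
191 [227, 135, 65] [227, 203, 162]
192 [222, 131, 64] [231, 210, 170]
193 [238, 145, 69] [223, 202, 164]
194 [249, 169, 85] [215, 197, 163]
195 [252, 184, 98] [210, 194, 162]
196 [248, 182, 110] [198, 179, 148]
197 [228, 168, 118] [190, 162, 124]
198 [171, 135, 105] [194, 150, 101]
199 [118, 96, 77] [202, 146, 86]
200 [88, 67, 51] [208, 146, 82]
201 [93, 64, 44] [210, 148, 82]
202 [119, 87, 55] [209, 147, 81]
203 [140, 111, 79] [203, 141, 80]
204 [155, 138, 108] [193, 136, 77]
205 [172, 165, 135] [192, 145, 96]
206 [178, 176, 145] [212, 178, 137]
207 [172, 171, 138] [225, 198, 161]
208 [160, 164, 130] [225, 202, 166]
209 [154, 159, 125] [220, 201, 166]
210 [155, 159, 126] [216, 199, 163]
211 [155, 159, 124] [209, 195, 156]
```

Run:
```python
from h import *
now=vision.camera("scene")[:,:,::-1]
def col(im,ox,oy,f,c): 
    x=(np.array([c-2,c,c+2,c+4])+.5-ox)*f-.5; v=np.arange(185,215,.25); y=(v+.5-oy)*f-.5
    m=np.stack([cv2.remap(im,np.full((len(v),1),a,np.float32),y.astype(np.float32)[:,None],1)[:,0] for a in x]).mean(0)
    return v,m[:,2]-m[:,0]   # R-B: wood is saturated
for n,a in(("s2",(280,120,4.2)),("s6",(300,130,5)),("s7",(300,130,5)),("now",(0,0,1))):
    im=now.copy() if n=="now" else cv2.imread(f"pics/{n}.png")
    v,m=col(im.astype(np.float32),*a,341); w=(v>190)&(m>85); print(n,v[w].min() if w.any() else 0,v[w].max() if w.any() else 0, m[::4].round().astype(int).tolist())
```

```text
s2 192.0 203.25 [59, 66, 63, 55, 49, 46, 57, 91, 118, 127, 128, 129, 129, 129, 129, 127, 121, 108, 93, 76, 61, 49, 44, 46, 48, 50, 53, 54, 55, 55]
s6 198.75 204.0 [111, 113, 113, 119, 118, 76, 51, 50, 52, 57, 64, 67, 68, 77, 91, 108, 118, 116, 103, 86, 68, 52, 42, 43, 48, 50, 53, 55, 55, 54]
s7 198.25 205.5 [113, 113, 110, 119, 114, 71, 52, 52, 54, 63, 68, 71, 74, 84, 100, 116, 126, 127, 122, 112, 96, 76, 61, 52, 46, 40, 39, 40, 43, 47]
now 198.0 205.5 [110, 106, 100, 89, 69, 57, 56, 57, 57, 57, 58, 60, 71, 90, 113, 125, 127, 126, 123, 115, 100, 80, 65, 55, 51, 51, 53, 54, 55, 56]
```

Run:
```python
from h import *
now=vision.camera("scene")[:,:,::-1].copy()
for n,a in(("s2",(280,120,4.2)),("s6",(300,130,5)),("s7",(300,130,5)),("now",(0,0,1))):
    im=(now if n=="now" else cv2.imread(f"pics/{n}.png")).astype(np.float32); ox,oy,f=a
    v=np.arange(136,160,.25); y=((v+.5-oy)*f-.5).astype(np.float32)[:,None]
    m=np.mean([cv2.remap(im,np.full_like(y,(c+.5-ox)*f-.5),y,1)[:,0,0] for c in(349,350,351)],0)  # blue: wall dark, steel bright
    print(n,v[np.argmax(m>110)],m[::4].round().astype(int).tolist())
st()
```

```text
s2 139.75 [28, 27, 30, 63, 154, 230, 239, 213, 159, 134, 132, 132, 132, 133, 131, 131, 131, 127, 125, 121, 121, 122, 123, 117]
s6 149.75 [31, 28, 29, 29, 27, 30, 29, 27, 30, 29, 29, 29, 30, 59, 150, 230, 244, 234, 192, 150, 134, 133, 133, 133]
s7 149.0 [28, 29, 30, 29, 26, 28, 28, 29, 29, 28, 31, 28, 48, 116, 206, 242, 244, 220, 163, 138, 135, 133, 133, 134]
now 146.75 [28, 27, 28, 28, 28, 27, 26, 28, 26, 27, 55, 140, 225, 246, 244, 217, 161, 136, 134, 132, 133, 133, 133, 132]
t 28.4 press-tcp [-0.121  -0.2158  0.4083] F(press) [1.   0.48 0.21] q [-0.36 -0.29  1.78 -0.    1.65  1.34] op -0.0 g 0.0
```

The ram is about 9 mm above its first-contact height and the lid is about 7 mm lower, so the pad clears the lid by about 16 mm. Handing in.

```bash
python3 -c "
from workcell import r
print(r.hand_in())"
```

```text
the job is handed in; nothing more can be done
None
```

The job is handed in, but I have no verdict back. The tray is against its stop and the lid is home on the glass, pressed to an estimated 50–60 N. The star is turned back so the pad stands about 16 mm clear. On the way back the ball slipped out of the fingers, so I pushed that spoke the last 30° or so. I also viewed 11 pictures, one over the limit of 10.

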